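# Tap-test the turning blanks

### The job

Tap-test the three plain round blanks on the test rack in order, longest first, then the middle length, then the shortest: with the fingertips push lightly down on top of each blank's middle section, between its two dark rings, until its rest has sunk about half of its 18 mm travel, where it stays to mark the blank as tested. Touch a shorter blank only after the longer ones are down, do not lift blanks or tip them out of their rests, and leave the finished tool handle and the other things alone.

Things in the scene. Friction and masses are not known exactly. Their poses are not given: they have to be found in the camera images.
- rack: test rack: fixed plywood board 240 x 400 x 20 mm with four V rests in a row, 90 mm apart along its y (-135, -45, 45, 135 mm), each holding one piece along the rack's x. Origin: centre of the underside. A rest slides down up to 18 mm, to a hard stop, and stays where left (friction, no spring). Lightly: under 20 N.
- long_blank: the longest plain round blank: pale wooden cylinder, 200 mm long, 40 mm diameter, lying loose in one of the four V rests (which one varies). Origin: centre of the cylinder, on its axis, 99 mm above the bench at the start; its top is 20 mm higher. x along its axis, z up. Middle section: the 50 mm between two dark rings. 1.5 to 4 N down moves it with its rest.
- mid_blank: the middle-length plain round blank: pale wooden cylinder, 150 mm long, 40 mm diameter, lying loose in one of the four V rests (which one varies). Origin: centre of the cylinder, on its axis, 99 mm above the bench at the start; its top is 20 mm higher. x along its axis, z up. Middle section: the 50 mm between two dark rings. 1.5 to 4 N down moves it with its rest.
- short_blank: the shortest plain round blank: pale wooden cylinder, 105 mm long, 40 mm diameter, lying loose in one of the four V rests (which one varies). Origin: centre of the cylinder, on its axis, 99 mm above the bench at the start; its top is 20 mm higher. x along its axis, z up. Middle section: the 50 mm between two dark rings. 1.5 to 4 N down moves it with its rest.
- handle: a finished turned tool handle (not a blank): bulb at one end, narrow waist in the middle, steel ferrule at the other end, 135 mm long, up to 42 mm thick, lying in the fourth rest. Leave it alone. Origin: on its axis at mid-length, 94 mm above the bench; x along its axis.
- wax_jar: bystander: small jar, 28 mm diameter, 45 mm tall, standing on the rack's board between the rests, lower than the blanks; origin centre of its underside
- centre: bystander: steel lathe centre with a cone point, 26 mm diameter, 42 mm tall, standing on the rack's board between the rests; origin centre of its underside
- sand_block: bystander: cork sanding block 60 x 28 x 24 mm on the rack's board between the rests; origin centre of its underside
- mallet: bystander: round wooden mallet lying on the bench left of the rack, head 90 mm diameter, 290 mm long overall; origin under its head
- gouge: bystander: long thin hand tool with a wooden handle, 260 mm, lying on the bench right of the rack; origin under its middle
- tape_roll: bystander: roll of tape lying flat, 100 mm diameter, 48 mm tall; origin centre of its underside
- glue: bystander: glue bottle 60 mm diameter, 160 mm tall, standing on the bench right of the rack; origin centre of its underside
Things that resemble listed ones, but are neither listed nor needed, are in the scene too. What is shaped like the mid_blank but pink, purple or turquoise is not meant.

How it is judged:
By the outcome, as a careful person would: the job done as asked, in the order asked, and still so for the second after the job is handed in, with the robot touching nothing.
It also fails if it takes over 40 s, if anything falls off the work surface, if the arm or the gripper's body presses on something with over 40 N, if the wrist force passes 120 N, or if a joint passes its speed limit or range.

### The arm

A 6-joint arm with a two-finger parallel gripper is mounted at the origin on the work surface. World frame = base frame: x ahead of the robot, y to its left, z up, the work surface at z = 0. Lengths are in m, angles in rad, forces in N, time in s.
With the tool pointing down it reaches from about 0.3 to 0.775 m from the base axis. Payload 14.6 kg.
Tool frame: the origin (TCP) lies on the centre line of the jaws, within the pads' length; the fingertips stand 14 mm ahead of it and the grasp point (between the pads) lies 5 mm behind it; x points along the fingers, y is the direction in which the jaws open and shut, and the axes are right-handed (so a half turn about x gives the same grasp; the last joint's range is limited). The gripper opens to 94 mm and grips with 3 to 60 N. Pads are 16 mm wide; open, the fingers measure 119 mm over their backs; the gripper's body (75 mm by 177 mm) begins 78 mm behind the grasp point.
Start: joints at [1.131, 0.3, 1.521, -0, 1.321, -0.067], TCP at [0.2, 0.512, 0.198] pointing down, gripper open.
Joint ranges: [-3.03, 3.03], [-0.79, 2.21], [0.23, 2.52], [-1.04, 4.18], [0, 3.07], [-2.55, 2.55]. Speed limits (rad/s): [2.22, 2.22, 2.57, 3.14, 3.14, 3.14].

### API

Orientations are given as [roll, pitch, yaw] about the fixed x, y, z axes, in that order (R = Rz(yaw) Ry(pitch) Rx(roll)).
In Python, from station import * gives the robot as it stands. The module is installed in compiled form; this text tells all that it offers.
- The arm moves only by the shell command python3 -m handwheel 'ROWS' [FORCE]. ROWS is JSON, a list of rows, each a list of 3 entries, a list of its own where there are three numbers: the shift along the tool's x, y, z in mm, then the turn about the tool's x in rad, then the gripper command: -1 is fully open, 1 is shut, values between are in proportion. In form: [[[dx, dy, dz], spin, gripper], ...]. A call has exactly 5 rows; each row is the pose to reach, as a shift and turn from the pose measured when the call began, along the tool's axes at that moment; what a row does not reach only later rows make up. A row lasts 1/10 s, in which the tool goes at most 50 mm and 8.59 degrees, less where a joint would pass 70% of its speed; a pose out of reach is approached as far as the arm can. A call with a gripper value outside its range is refused whole. The fingers move at their own pace and stop on an object; FORCE is the grip in N (left out, the last holds). Time passes only in rows, so rows that repeat a pose let the fingers close, or fill a call up. It gives the time, the measured TCP pose, the force and the opening at its end, in the units of the state.
- get_obs(): the state, without advancing time (a new reading comes with each control period).
- camera(name): name is "scene" or "top" or "wrist"; returns (picture, depth): 400x640x3 uint8, blue, green, red; 400x640 float32, m along the optical axis (not along the pixel's ray), 0 where there is no reading.
- camera_info(name): a dict with "fx", "fy", "cx", "cy" (pixels), "extrinsics" (4x4, takes a point from camera to world coordinates). Camera axes: x right, y down, z forward; pixel columns grow to the right and rows downward; lengths in m; the calibration is good to about 2 mm. A picture is of the moment at which its call begins: read the wrist's pose just before it. camera_info takes no time and is no camera call; for the wrist camera it gives the pose at the moment of the call.
- hand_in(): hands the job in, once; it reports no verdict.
The state is a dict: "time_s": time; "qpos": joint angles; "joint_vel": joint speeds; "tau": joint torques, N m; "ee_pos": TCP position; "eef_rot": TCP orientation; "force": force on the tool from outside, world axes, zero at the start; "moment": the same for the moment, N m; "grip_width": finger opening in m.
Only numpy, scipy, OpenCV 4.12 (cv2) and the standard library are available. Lean on these libraries where they do the work, as an engineer would, in place of code of your own. Each camera call takes 0.05 s, during which the arm holds its last target. There are 200 camera calls.

## Working session

There is one attempt and no reset: what is moved stays moved. The work goes in short steps, Python scripts to look and compute and a shell command to move; the robot and the scene stay as the last step left them, time stands still between calls to the robot, and variables do not carry over. Pictures are saved under pics/ and viewed, about 8 in all and at most 12, crops included, and the job is handed in when it is done.

```bash
mkdir -p pics; cat > h.py <<'E'
from station import *
import numpy as np, cv2
def pts(name):
    im,d=camera(name); i=camera_info(name)
    v,u=np.mgrid[0:400,0:640]
    P=np.stack([(u-i['cx'])/i['fx']*d,(v-i['cy'])/i['fy']*d,d],-1)
    T=np.array(i['extrinsics']); W=P@T[:3,:3].T+T[:3,3]; W[d==0]=np.nan
    return im,d,W
E
python3 - <<'E'
from h import *
o=get_obs(); print({k:np.round(v,3) for k,v in o.items()})
for n in("top","scene"):
    im,d,W=pts(n); cv2.imwrite(f'pics/{n}0.png',im); np.savez(f'{n}0.npz',im=im,d=d,W=W)
    print(n,np.round(camera_info(n)['extrinsics'],3).tolist(),camera_info(n)['fx'])
E
```

```text
{'time_s': np.float64(0.0), 'qpos': array([ 1.131,  0.3  ,  1.522,  0.   ,  1.321, -0.067]), 'joint_vel': array([ 0.001,  0.001, -0.001, -0.001, -0.   ,  0.001]), 'tau': array([ 0.0000e+00, -5.3182e+01, -3.5274e+01,  7.1000e-02,  2.5000e-02,
       -0.0000e+00]), 'ee_pos': array([0.2  , 0.512, 0.198]), 'eef_rot': array([-1.66 ,  1.57 , -2.033]), 'force': array([ 0.355,  0.237, -0.164]), 'moment': array([-0.017, -0.016, -0.025]), 'grip_width': np.float64(0.094)}
top [[-0.022, -0.999, 0.047, 0.417], [-1.0, 0.022, 0.006, 0.003], [-0.007, -0.046, -0.999, 1.337], [0.0, 0.0, 0.0, 1.0]] 484.8173850992876
scene [[0.812, 0.342, -0.473, 1.131], [0.583, -0.507, 0.635, -0.868], [-0.023, -0.791, -0.611, 0.911], [0.0, 0.0, 0.0, 1.0]] 484.90820878848143
```

View pics/top0.png

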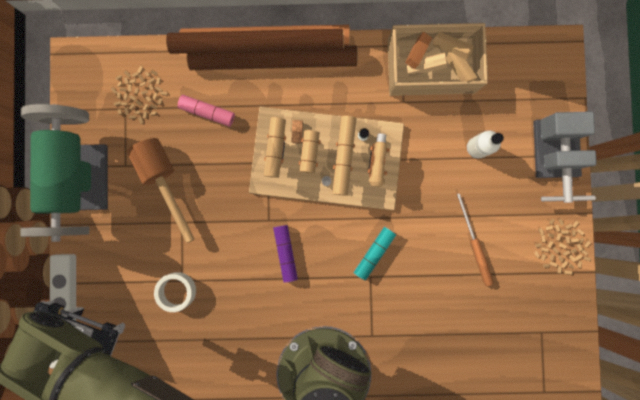

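View pics/scene0.png

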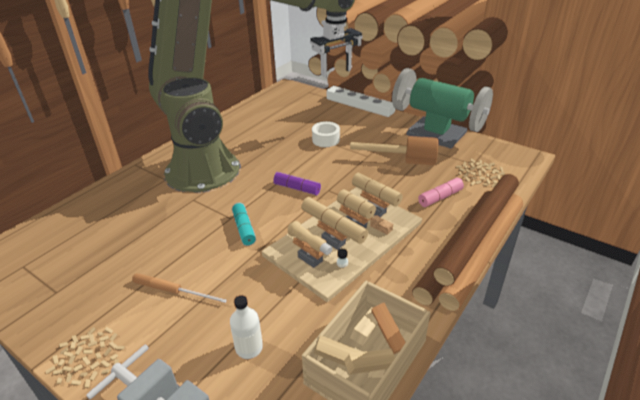

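Top view: the rack is at about (328,158). The four pieces, left to right, are A (275,147), B (310,151), C (344,155) and D (378,160). C looks longest, A middle, B shortest, and D tapers with a bright end, so it is probably the handle. I'll measure them by height and check in one enlarged crop.

```bash
python3 - <<'E'
from h import *
z=np.load('top0.npz'); W=z['W'];im=z['im']
m=((W[...,2]>0.092)&(W[...,2]<0.14)).astype(np.uint8); m[:100]=0;m[215:]=0;m[:,:245]=0;m[:,410:]=0
n,l,s,c=cv2.connectedComponentsWithStats(m)
for k in range(1,n):
    if s[k,4]<60: continue
    P=W[l==k]; q=P[:,:2].astype(np.float32); r=cv2.minAreaRect(q)
    B=cv2.boxPoints(r); e=sorted([(np.linalg.norm(B[1]-B[0]),0),(np.linalg.norm(B[2]-B[1]),1)])[-1]
    dv=(B[1]-B[0]) if e[1]==0 else (B[2]-B[1])
    a=np.degrees(np.arctan2(dv[1],dv[0]))
    print(c[k].round(),s[k,4],'ctr',np.round(r[0],4),'size',np.round(r[1],3),'axis deg',round(float(a),1),'ztop',np.percentile(P[:,2],95).round(4))
cv2.imwrite('pics/crop.png',cv2.resize(im[100:215,240:415],None,fx=4.5,fy=4.5,interpolation=cv2.INTER_CUBIC))
E
```

```text
[344. 155.] 1239 ctr [ 0.58   -0.0643] size [0.047 0.2  ] axis deg -8.3 ztop 0.1211
[274. 147.] 930 ctr [0.6042 0.1132] size [0.045 0.15 ] axis deg -6.4 ztop 0.1212
[309. 151.] 658 ctr [0.5925 0.0242] size [0.043 0.106] axis deg -7.8 ztop 0.121
[378. 162.] 614 ctr [ 0.5674 -0.1513] size [0.04  0.134] axis deg -5.8 ztop 0.1125
```

View pics/crop.png

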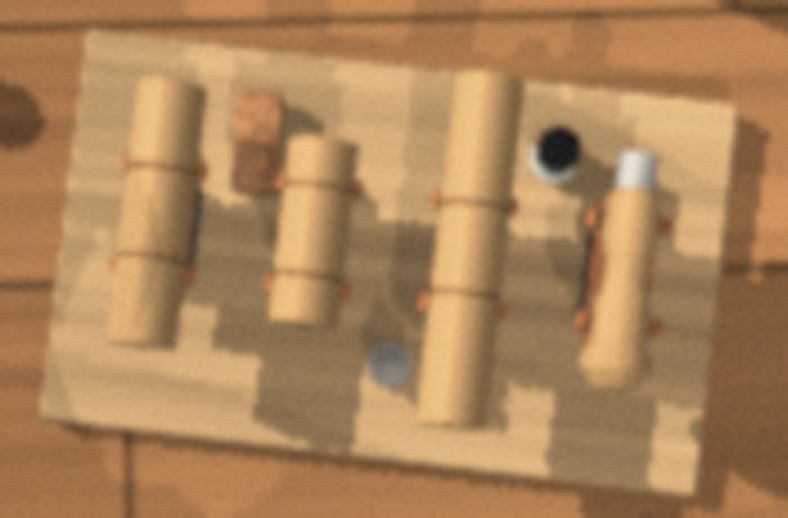

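The crop confirms it. C is the long blank (200 mm, plain), A the mid blank (150 mm) and B the short blank (106 mm). D, with the bulb and steel ferrule, is the handle. Purple, turquoise and pink pieces on the bench are decoys. Next I'll work out the tool axes.

```bash
cat >> h.py <<'E'
from scipy.spatial.transform import Rotation as Ro
T={'long':(0.58,-0.0643),'mid':(0.6042,0.1132),'short':(0.5925,0.0242)}
def rel(name,ztip=None):
    o=get_obs(); R=Ro.from_euler('xyz',o['eef_rot']).as_matrix(); p=np.array(o['ee_pos'])
    g=np.array([*T[name],p[2] if ztip is None else ztip+0.014])
    y=np.degrees(np.arctan2(R[1,1],R[0,1]))
    print(name,'shift mm',np.round(R.T@(g-p)*1e3,1),'pos',p.round(4),'jaw yaw deg',y.round(1),'xaxis',R[:,0].round(3),'F',np.round(o['force'],2),'t',o['time_s'],'w',o['grip_width'])
E
python3 -c "
from h import *
rel('long');R=Ro.from_euler('xyz',get_obs()['eef_rot']).as_matrix();print(R.round(3))"
```

```text
long shift mm [ 4.000e-01 -3.983e+02  5.636e+02] pos [0.2002 0.512  0.1978] jaw yaw deg 68.6 xaxis [-0.    -0.001 -1.   ] F [-0.14  0.16  0.17] t 0.1 w 0.09401145252586889
[[-0.     0.364  0.931]
 [-0.001  0.931 -0.364]
 [-1.    -0.001 -0.   ]]
```

```bash
python3 -m handwheel '[[[0,-15,21],-0.06,1],[[0,-40,57],-0.12,1],[[0,-66,94],-0.18,1],[[0,-92,131],-0.24,1],[[0,-118,168],-0.24,1]]' 10; python3 -c "
from h import *
rel('long')"
```

```text
time_s: 0.6
ee_pos: [0.3142, 0.3393, 0.1977]
eef_rot: [-1.93, 1.569, -2.06]
force: [1.0, 0.7, -0.5]
grip_width: 0.0575
long shift mm [ 3.000e-01 -3.656e+02  3.160e+02] pos [0.3142 0.3393 0.1977] jaw yaw deg 82.5 xaxis [-0.001 -0.001 -1.   ] F [ 0.98  0.69 -0.47] t 0.6 w 0.057546189443938335
```

```bash
python3 -m handwheel '[[[0,-36,31],0,1],[[0,-72,62],0,1],[[0,-108,93],0,1],[[0,-144,124],0,1],[[0,-180,156],0,1]]'; python3 -m handwheel '[[[0,-36,31],0,1],[[0,-72,62],0,1],[[0,-108,93],0,1],[[0,-144,124],0,1],[[0,-170,147],0,1]]';  python3 -c "
from h import *
rel('long')"
```

```text
time_s: 1.1
ee_pos: [0.4461, 0.1387, 0.1978]
eef_rot: [-1.958, 1.569, -2.088]
force: [0.4, -0.5, -0.1]
grip_width: 0.0171
time_s: 1.6
ee_pos: [0.5706, -0.0515, 0.1974]
eef_rot: [-2.311, 1.569, -2.442]
force: [0.7, 1.3, -0.4]
grip_width: 0.0005
long shift mm [  0.  -11.4  11. ] pos [ 0.5706 -0.0515  0.1974] jaw yaw deg 82.5 xaxis [-0.001 -0.001 -1.   ] F [ 0.68  1.26 -0.43] t 1.6 w 0.0005299857037622374
```

Moving above the long blank at 25 mm clearance, then a close look with the wrist camera.

```bash
python3 -m handwheel '[[[8,-6,6],0,1],[[16,-11,11],0,1],[[24,-11,11],0,1],[[30,-11,11],0,1],[[30,-11,11],0,1]]'; python3 -c "
from h import *
rel('long')
im,d,W=pts('wrist'); cv2.imwrite('pics/w1.png',im); np.savez('w1.npz',im=im,d=d,W=W)
i=camera_info('wrist');E=np.array(i['extrinsics']); print(E.round(3))
o=get_obs();p=np.array([*o['ee_pos'][:2],0.119]);c=E[:3,:3].T@(p-E[:3,3]);print('tip proj',i['fx']*c[0]/c[2]+i['cx'],i['fy']*c[1]/c[2]+i['cy'])
"
```

```text
time_s: 2.1
ee_pos: [0.5793, -0.0628, 0.1666]
eef_rot: [-2.726, 1.568, -2.856]
force: [0.1, -0.5, 1.1]
grip_width: 0.0004
long shift mm [-0.  -1.4  0.9] pos [ 0.5793 -0.0628  0.1666] jaw yaw deg 82.5 xaxis [-0.003 -0.001 -1.   ] F [ 0.13 -0.46  1.08] t 2.1 w 0.00036413465462005695
[[ 0.13   0.958  0.255  0.506]
 [ 0.992 -0.125 -0.035 -0.054]
 [-0.001  0.257 -0.966  0.355]
 [ 0.     0.     0.     1.   ]]
tip proj 322.5869345550651 212.56725446207145
```

View pics/w1.png

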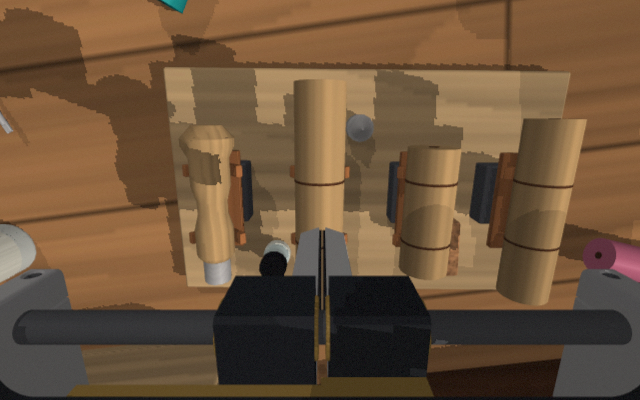

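The wrist view shows the long blank at column 320 with rings at rows 183 and 238. My target projects to (322,212), which is centred between the rings. I'll check the heights and centres of all three blanks in this view.

```bash
python3 -c "
from h import *
z=np.load('w1.npz');W=z['W']
for n,a,b in(('long',(320,183),(320,226)),('short',(430,183),(425,247)),('mid',(544,184),(532,247))):
  A=W[a[1]-1:a[1]+2,a[0]-3:a[0]+4];B=W[b[1]-1:b[1]+2,b[0]-3:b[0]+4]
  print(n,np.nanmedian(A,(0,1)).round(4),np.nanmedian(B,(0,1)).round(4))
im=z['im']; 
z=W[...,2]; m=((z>.1)&(z<.14)).astype(np.uint8); m[228:]=0
n,l,s,c=cv2.connectedComponentsWithStats(m)
for k in range(1,n):
  if s[k,4]>300: print(c[k].round(),np.percentile(z[l==k],[50,95,99]).round(4))
"
```

```text
long [ 0.5557 -0.0618  0.1212] [ 0.5891 -0.0656  0.1211]
short [0.5667 0.0202 0.1201] [0.6178 0.0136 0.1207]
mid [0.5791 0.1056 0.1187] [0.6299 0.0987 0.1187]
[319. 152.] [0.1188 0.1216 0.1222]
[546. 172.] [0.1179 0.1215 0.1221]
[207. 172.] [0.1089 0.1153 0.1165]
[431. 186.] [0.1184 0.1216 0.1222]
```

```bash
python3 -m handwheel '[[[5,-1,1],0,1],[[10,-1,1],0,1],[[15,-1,1],0,1],[[20,-1,1],0,1],[[24,-1,1],0,1]]'
```

```text
time_s: 2.65
ee_pos: [0.5803, -0.0641, 0.1427]
eef_rot: [-2.59, 1.568, -2.72]
force: [-0.1, 0.1, 0.3]
grip_width: 0.0004
```

```bash
for k in 1; do python3 -m handwheel '[[[2,0,0],0,1],[[4,0,0],0,1],[[6,0,0],0,1],[[8,0,0],0,1],[[9,0,0],0,1]]'; python3 -m handwheel '[[[1,0,0],0,1],[[2,0,0],0,1],[[3,0,0],0,1],[[4,0,0],0,1],[[5,0,0],0,1]]'; done
```

```text
time_s: 3.15
ee_pos: [0.5803, -0.0641, 0.1336]
eef_rot: [-2.624, 1.568, -2.755]
force: [0.2, 0.5, -0.1]
grip_width: 0.0005
time_s: 3.65
ee_pos: [0.5803, -0.0641, 0.1285]
eef_rot: [-2.599, 1.568, -2.729]
force: [-0.1, -0.0, -0.2]
grip_width: 0.0004
```

No contact force showed where I expected it, so I'm checking the blank's height by camera.

```bash
cat >> h.py <<'E'
AX=np.array([np.cos(np.radians(-7.5)),np.sin(np.radians(-7.5))])
def tops(cams=('top','wrist')):
    o=get_obs()
    for cn in cams:
        im,d,W=pts(cn); r={}
        for n,L in(('long',.2),('mid',.15),('short',.105)):
            q=W[...,:2]-np.array(T[n]); s=q@AX; t=q@np.array([-AX[1],AX[0]])
            out=[]
            for sg in(-1,1):
                m=(sg*s>L/2*.45)&(sg*s<L/2-.006)&(abs(t)<.007)&(W[...,2]>.085)&(W[...,2]<.13)
                out.append((round(float(np.median(W[...,2][m]))*1e3,1) if m.sum()>5 else None,int(m.sum())))
            r[n]=out
        print(cn,r)
    print('F',np.round(o['force'],2),'p',np.round(o['ee_pos'],4),'t',o['time_s'])
E
python3 -c "
from h import *
tops()
z=np.load('top0.npz')['W']
for n in T:
  q=z[...,:2]-np.array(T[n]);s=q@AX;t=q@np.array([-AX[1],AX[0]]);m=(abs(s)<.05)&(abs(t)<.007);print(n,np.median(z[...,2][m]).round(4))
im,d=camera('scene'); cv2.imwrite('pics/s2.png',cv2.resize(im[150:300,230:450],None,fx=3.6,fy=3.6,interpolation=cv2.INTER_CUBIC))"
```

```text
top {'long': [(None, 0), (None, 0)], 'mid': [(118.8, 76), (118.7, 75)], 'short': [(118.2, 48), (None, 2)]}
wrist {'long': [(120.1, 1976), (120.4, 84)], 'mid': [(120.2, 1292), (120.0, 100)], 'short': [(120.2, 789), (120.2, 598)]}
F [-0.08 -0.04 -0.16] p [ 0.5803 -0.0641  0.1285] t 3.65
long 0.1182
mid 0.1188
short 0.1181
```

View pics/s2.png

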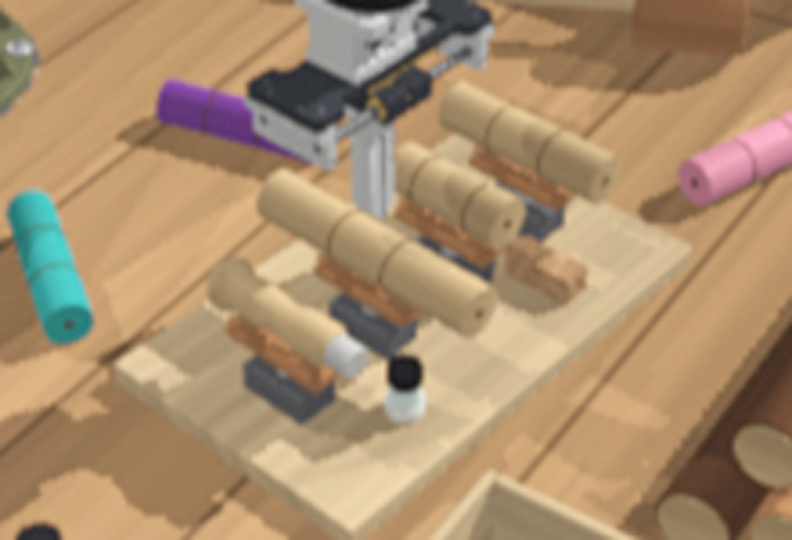

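The scene view shows the finger end at crop (375,213), which is full-frame (334,209). It appears hidden behind the long blank rather than on top of it. I'm comparing that with the reported pose by projecting it.

```bash
python3 -c "
from h import *
def pr(n,p):
  i=camera_info(n);E=np.array(i['extrinsics']);c=E[:3,:3].T@(np.array(p)-E[:3,3]);return np.round([i['fx']*c[0]/c[2]+i['cx'],i['fy']*c[1]/c[2]+i['cy']],1)
o=get_obs();p=o['ee_pos'];print(p,o['qpos'].round(3))
for n in('scene','top','wrist'): print(n,'tip',pr(n,[p[0],p[1],p[2]-.014]),'tcp+50',pr(n,[p[0],p[1],p[2]+.05]),'long top',pr(n,[*T['long'],.119]))
im,d,W=pts('scene')
# finger points in scene depth
for (u,v) in((334,200),(334,205),(334,208),(328,200),(340,200),(330,225),(345,215),(322,210)): print((u,v),W[v,u].round(4),im[v,u])
im,d,W=pts('wrist');
a=cv2.resize(im[150:300,220:420],None,fx=4,fy=4,interpolation=cv2.INTER_CUBIC);cv2.imwrite('pics/w2.png',a)
"
```

```text
[ 0.58024843 -0.06410232  0.12850155] [-1.720e-01  4.390e-01  1.499e+00 -1.000e-03  1.206e+00 -1.612e+00]
scene tip [332.9 214.3] tcp+50 [332.8 194.6] long top [332.8 213. ]
top tip [343.9 154.9] tcp+50 [345.3 151.3] long top [344.1 154.7]
wrist tip [322.7 227.9] tcp+50 [322.9 274.2] long top [322.3 229.9]
(334, 200) [ 0.5919 -0.076   0.1739] [183 184 184]
(334, 205) [ 0.5902 -0.0734  0.1556] [179 180 181]
(334, 208) [ 0.5911 -0.0748  0.1473] [179 179 179]
(328, 200) [ 0.5729 -0.0748  0.1649] [153 159 163]
(340, 200) [0.5543 0.0084 0.1038] [108 136 155]
(330, 225) [ 0.5873 -0.0877  0.0981] [ 88 120 143]
(345, 215) [0.5474 0.0457 0.0225] [107 137 155]
(322, 210) [ 0.5483 -0.0678  0.1169] [127 170 195]
```

View pics/w2.png

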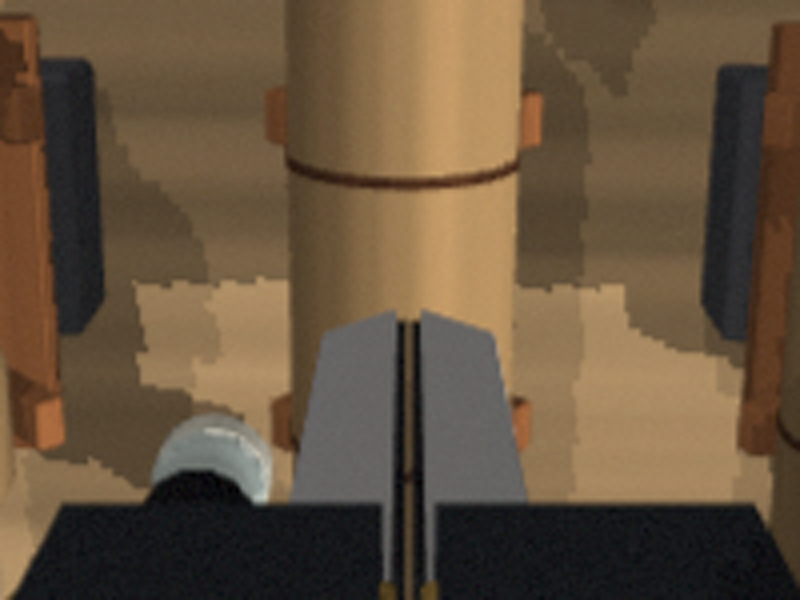

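```bash
python3 -c "
from h import *
im,d,W=pts('wrist')
print('wrist tip rows, col 312'); 
for v in range(222,262,4): print(v,W[v,312].round(4),im[v,312])
im,d,W=pts('scene'); print('scene')
for v in range(196,222): print(v,W[v,332].round(3),W[v,336].round(3),im[v,332],im[v,336])
im,d,W=pts('top')
"
```

```text
wrist tip rows, col 312
222 [ 0.5737 -0.0703  0.1192] [ 70 106 135]
226 [ 0.5761 -0.0706  0.1201] [ 72 109 138]
230 [ 0.5707 -0.0691  0.1425] [ 99 102 103]
234 [ 0.5715 -0.0691  0.1468] [ 99 101 103]
238 [ 0.5706 -0.0687  0.155 ] [ 97 100 101]
242 [ 0.571  -0.0686  0.1599] [ 97  99 100]
246 [ 0.5707 -0.0684  0.1657] [ 98 101 102]
250 [ 0.5714 -0.0684  0.1691] [ 99 100 101]
254 [ 0.5711 -0.0682  0.1746] [ 99 101 104]
258 [ 0.5714 -0.0681  0.1785] [100 102 105]
scene
196 [ 0.586 -0.077  0.184] [ 0.591 -0.065  0.179] [162 164 165] [143 144 144]
197 [ 0.589 -0.08   0.184] [ 0.589 -0.063  0.173] [162 163 164] [144 145 145]
198 [ 0.588 -0.079  0.181] [ 0.591 -0.066  0.173] [162 164 164] [143 145 145]
199 [ 0.588 -0.079  0.177] [ 0.59  -0.064  0.169] [162 163 164] [143 144 145]
200 [ 0.589 -0.08   0.175] [ 0.591 -0.066  0.168] [161 163 164] [144 145 146]
201 [ 0.589 -0.08   0.172] [ 0.59  -0.064  0.162] [159 161 162] [144 145 146]
202 [ 0.588 -0.079  0.168] [ 0.588 -0.062  0.157] [158 159 160] [144 145 146]
203 [ 0.588 -0.079  0.165] [ 0.591 -0.066  0.157] [158 159 160] [144 145 146]
204 [ 
[... 685 characters left out ...]
13 [ 0.577 -0.064  0.117] [ 0.586 -0.057  0.117] [150 195 222] [157 203 229]
214 [ 0.581 -0.069  0.119] [ 0.588 -0.061  0.117] [142 186 212] [154 200 228]
215 [ 0.583 -0.073  0.12 ] [ 0.591 -0.066  0.118] [133 176 203] [142 187 214]
216 [ 0.584 -0.073  0.116] [ 0.593 -0.068  0.117] [125 167 193] [136 181 207]
217 [ 0.586 -0.077  0.117] [ 0.595 -0.072  0.118] [116 156 181] [134 178 204]
218 [ 0.587 -0.079  0.115] [ 0.599 -0.077  0.119] [111 150 175] [129 171 197]
219 [ 0.588 -0.079  0.113] [ 0.599 -0.077  0.116] [107 145 169] [119 161 186]
220 [ 0.59  -0.082  0.112] [ 0.601 -0.081  0.117] [103 139 162] [113 152 176]
221 [ 0.591 -0.083  0.11 ] [ 0.603 -0.083  0.115] [100 136 158] [103 140 164]
```

Wrist and scene depth agree that the fingertip underside is at z≈0.14, about 20 mm above the blank. The stated 14 mm tip offset does not hold here, though x and y do agree. So no contact has happened yet. From here I'll descend on camera and force readings.

```bash
python3 -m handwheel '[[[3,0,0],0,1],[[6,0,0],0,1],[[9,0,0],0,1],[[12,0,0],0,1],[[15,0,0],0,1]]'; python3 -m handwheel '[[[0.6,0,0],0,1],[[1.2,0,0],0,1],[[1.8,0,0],0,1],[[2.4,0,0],0,1],[[3,0,0],0,1]]'; cat >>h.py <<'E'
def tip(c=312):
    im,d,W=pts('wrist'); v=[k for k in range(215,250) if W[k,c,2]>.125 or (max(im[k,c].astype(int))-min(im[k,c].astype(int))<12)]
    print('tip first rows',[ (k,W[k,c].round(4).tolist()) for k in v[:3]])
E
python3 -c "
from h import *
tops(('wrist',)); tip()"
```

```text
time_s: 4.55
ee_pos: [0.5802, -0.0641, 0.1133]
eef_rot: [-2.618, 1.568, -2.748]
force: [-0.3, 0.3, 0.0]
grip_width: 0.0004
time_s: 5.05
ee_pos: [0.5802, -0.0641, 0.1103]
eef_rot: [-2.596, 1.568, -2.726]
force: [-2.0, -0.3, 3.0]
grip_width: 0.0007
wrist {'long': [(118.0, 2350), (118.1, 205)], 'mid': [(119.8, 547), (None, 0)], 'short': [(120.0, 953), (120.0, 635)]}
F [-2.02 -0.27  2.97] p [ 0.5802 -0.0641  0.1103] t 5.05
tip first rows [(230, [0.5708, -0.0692, 0.1234]), (231, [0.5707, -0.0691, 0.1254]), (232, [0.5706, -0.069, 0.1272])]
```

Contact: 3 N, and the blank is 2 mm down. Continuing.

```bash
python3 -m handwheel '[[[1,0,0],0,1],[[2.2,0,0],0,1],[[3.4,0,0],0,1],[[4.6,0,0],0,1],[[6,0,0],0,1]]'; 
python3 -c "
from h import *
tops(('wrist',)); tip()"
```

```text
time_s: 5.65
ee_pos: [0.5802, -0.0642, 0.1041]
eef_rot: [-2.62, 1.568, -2.751]
force: [-0.9, 0.4, 2.6]
grip_width: 0.0003
wrist {'long': [(111.7, 2352), (111.8, 203)], 'mid': [(119.1, 84), (None, 0)], 'short': [(119.9, 995), (119.9, 556)]}
F [-0.85  0.36  2.61] p [ 0.5802 -0.0642  0.1041] t 5.65
tip first rows [(230, [0.5709, -0.0692, 0.1169]), (231, [0.5706, -0.0691, 0.1194]), (232, [0.5708, -0.0691, 0.1205])]
```

```bash
python3 -m handwheel '[[[0.7,0,0],0,1],[[0.7,0,0],0,1],[[-8,0,0],0,1],[[-25,0,0],0,1],[[-45,0,0],0,1]]'; python3 -c "
from h import *
rel('mid'); tops(('wrist','scene'))"
```

```text
time_s: 6.25
ee_pos: [0.58, -0.0641, 0.1496]
eef_rot: [-2.787, 1.567, -2.917]
force: [0.1, -0.4, 0.2]
grip_width: 0.0003
mid shift mm [ -0.2 178.9   0.9] pos [ 0.58   -0.0641  0.1496] jaw yaw deg 82.5 xaxis [-0.003 -0.001 -1.   ] F [ 0.07 -0.35  0.2 ] t 6.25 w 0.00032303845573376083
wrist {'long': [(114.4, 1463), (115.2, 32)], 'mid': [(123.7, 1058), (124.2, 718)], 'short': [(123.7, 659), (124.2, 513)]}
scene {'long': [(108.6, 52), (108.4, 65)], 'mid': [(117.3, 32), (116.8, 36)], 'short': [(117.6, 26), (117.8, 26)]}
F [ 0.07 -0.35  0.2 ] p [ 0.58   -0.0641  0.1496] t 6.25
```

Long blank is down by about 9 mm (scene 8.8, wrist 9.2) and level. On to the mid blank.

```bash
python3 -m handwheel '[[[0,25,0],0,1],[[0,65,0],0,1],[[0,105,1],0,1],[[0,145,1],0,1],[[0,171,1],0,1]]'; python3 -m handwheel '[[[0,4,0],0,1],[[0,8,0],0,1],[[0,8,0],0,1],[[6,8,0],0,1],[[12,8,0],0,1]]';python3 -c "
from h import *
rel('mid'); tops(('wrist',)); tip()"
```

```text
time_s: 6.85
ee_pos: [0.6045, 0.1076, 0.151]
eef_rot: [-0.706, 1.569, -0.836]
force: [0.6, -1.1, 0.0]
grip_width: 0.0001
time_s: 7.35
ee_pos: [0.6055, 0.1145, 0.1385]
eef_rot: [-0.698, 1.569, -0.828]
force: [0.7, -0.0, 0.3]
grip_width: 0.0002
mid shift mm [ 0.  -1.5 -1.1] pos [0.6055 0.1145 0.1385] jaw yaw deg 82.5 xaxis [ 0.001 -0.002 -1.   ] F [ 0.65 -0.02  0.32] t 7.35 w 0.00017515773420103922
wrist {'long': [(109.8, 1731), (109.5, 653)], 'mid': [(118.9, 1217), (119.3, 32)], 'short': [(118.9, 754), (118.8, 594)]}
F [ 0.65 -0.02  0.32] p [0.6055 0.1145 0.1385] t 7.35
tip first rows [(229, [0.5954, 0.1097, 0.1499]), (230, [0.5957, 0.1097, 0.1506]), (231, [0.5954, 0.1098, 0.1533])]
```

```bash
python3 -m handwheel '[[[5,-1,-1],0,1],[[11,-1.5,-1],0,1],[[17,-1.5,-1],0,1],[[22,-1.5,-1],0,1],[[25,-1.5,-1],0,1]]'; python3 -m handwheel '[[[1,0,0],0,1],[[2,0,0],0,1],[[3,0,0],0,1],[[4,0,0],0,1],[[5,0,0],0,1]]'; python3 -c "
from h import *
rel('mid'); tops(('wrist',)); tip()"
```

```text
time_s: 7.95
ee_pos: [0.6037, 0.1134, 0.112]
eef_rot: [-1.938, 1.569, -2.068]
force: [-0.3, -0.2, 4.1]
grip_width: 0.0004
time_s: 8.45
ee_pos: [0.6037, 0.1134, 0.1072]
eef_rot: [-1.813, 1.569, -1.943]
force: [-1.4, -0.1, 4.5]
grip_width: 0.0006
mid shift mm [-0.  -0.1  0.5] pos [0.6037 0.1134 0.1072] jaw yaw deg 82.6 xaxis [-0.001 -0.002 -1.   ] F [-1.36 -0.13  4.49] t 8.45 w 0.000582152056177982
wrist {'long': [(110.5, 1595), (None, 0)], 'mid': [(114.8, 1550), (115.0, 32)], 'short': [(119.9, 1018), (119.9, 654)]}
F [-1.36 -0.13  4.49] p [0.6037 0.1134 0.1072] t 8.45
tip first rows [(230, [0.5944, 0.1083, 0.1199]), (231, [0.5942, 0.1084, 0.1222]), (232, [0.5939, 0.1085, 0.1247])]
```

```bash
python3 -m handwheel '[[[1,0,0],0,1],[[2,0,0],0,1],[[3,0,0],0,1],[[3.5,0,0],0,1],[[3.5,0,0],0,1]]'; python3 -c "
from h import *
rel('mid'); tops(('wrist',))"
```

```text
time_s: 9.05
ee_pos: [0.6037, 0.1134, 0.1034]
eef_rot: [-1.913, 1.569, -2.043]
force: [-0.7, -0.3, 2.9]
grip_width: 0.0004
mid shift mm [-0.  -0.1  0.5] pos [0.6037 0.1134 0.1034] jaw yaw deg 82.6 xaxis [-0.001 -0.002 -1.   ] F [-0.67 -0.34  2.86] t 9.05 w 0.0004337849709583561
wrist {'long': [(110.5, 1057), (None, 0)], 'mid': [(111.1, 1545), (111.4, 31)], 'short': [(120.1, 1045), (120.1, 598)]}
F [-0.67 -0.34  2.86] p [0.6037 0.1134 0.1034] t 9.05
```

Mid blank is 9 mm down. Lifting off and moving to the short one.

```bash
python3 -m handwheel '[[[-8,0,0],0,1],[[-22,0,0],0,1],[[-38,0,0],0,1],[[-40,0,0],0,1],[[-40,-10,0],0,1]]'; python3 -m handwheel '[[[0,-25,0],0,1],[[0,-50,0],0,1],[[0,-72,0],0,1],[[0,-80,0],0,1],[[0,-80,0],0,1]]'; python3 -c "
from h import *
rel('short'); tops(('wrist','scene')); tip()"
```

```text
time_s: 9.6
ee_pos: [0.6026, 0.1039, 0.1441]
eef_rot: [-1.243, 1.569, -1.371]
force: [-0.7, 0.6, -0.0]
grip_width: 0.0007
time_s: 10.1
ee_pos: [0.5921, 0.0236, 0.1438]
eef_rot: [-1.688, 1.569, -1.818]
force: [-0.5, 0.8, -0.8]
grip_width: 0.0001
short shift mm [-0.   0.6  0.4] pos [0.5921 0.0236 0.1438] jaw yaw deg 82.5 xaxis [-0.    -0.002 -1.   ] F [-0.54  0.83 -0.81] t 10.1 w 0.00013163367324437722
wrist {'long': [(110.9, 1559), (111.0, 629)], 'mid': [(111.1, 1062), (111.2, 750)], 'short': [(120.2, 706), (None, 0)]}
scene {'long': [(108.7, 54), (108.7, 61)], 'mid': [(108.7, 16), (109.5, 34)], 'short': [(118.2, 22), (117.8, 26)]}
F [-0.54  0.83 -0.81] p [0.5921 0.0236 0.1438] t 10.1
tip first rows [(229, [0.5824, 0.0204, 0.157]), (230, [0.5828, 0.0203, 0.1574]), (231, [0.583, 0.0203, 0.1586])]
```

```bash
python3 -m handwheel '[[[6,0.5,0.5],0,1],[[14,0.5,0.5],0,1],[[22,0.5,0.5],0,1],[[27,0.5,0.5],0,1],[[30,0.5,0.5],0,1]]'; python3 -m handwheel '[[[1,0,0],0,1],[[2.5,0,0],0,1],[[4,0,0],0,1],[[5.5,0,0],0,1],[[7,0,0],0,1]]'; python3 -c "
from h import *
rel('short'); tops(('wrist',)); tip()"
```

```text
time_s: 10.75
ee_pos: [0.5926, 0.0258, 0.1131]
eef_rot: [-2.029, 1.569, -2.157]
force: [0.1, 1.0, 0.5]
grip_width: 0.0006
time_s: 11.25
ee_pos: [0.5927, 0.0258, 0.1062]
eef_rot: [-1.832, 1.569, -1.96]
force: [-1.0, -0.3, 3.4]
grip_width: 0.0005
short shift mm [ 0.  -1.6 -0. ] pos [0.5927 0.0258 0.1062] jaw yaw deg 82.7 xaxis [-0.001 -0.001 -1.   ] F [-1.02 -0.28  3.42] t 11.25 w 0.000541942148234743
wrist {'long': [(110.6, 2321), (110.6, 608)], 'mid': [(110.7, 1492), (110.8, 417)], 'short': [(113.7, 948), (113.9, 32)]}
F [-1.02 -0.28  3.42] p [0.5927 0.0258 0.1062] t 11.25
tip first rows [(230, [0.5835, 0.0207, 0.1185]), (231, [0.5831, 0.0208, 0.1212]), (232, [0.5832, 0.0208, 0.1227])]
```

Short blank is about 6 mm down, so it needs 3 mm more before I lift.

```bash
python3 -m handwheel '[[[1,0,0],0,1],[[2,0,0],0,1],[[2.9,0,0],0,1],[[2.9,0,0],0,1],[[2.9,0,0],0,1]]'; python3 -c "
from h import *
tops(('wrist',))"; python3 -m handwheel '[[[-8,0,0],0,1],[[-25,0,0],0,1],[[-50,0,0],0,1],[[-80,0,0],0,1],[[-100,0,0],0,1]]'; python3 -m handwheel '[[[-10,0,-20],0,1],[[-20,0,-60],0,1],[[-20,0,-100],0,1],[[-20,0,-120],0,1],[[-20,0,-120],0,1]]'; python3 -c "
from h import *
tops(('wrist','scene','top'))
im,d=camera('scene'); cv2.imwrite('pics/s3.png',cv2.resize(im[130:320,220:460],None,fx=3.2,fy=3.1,interpolation=cv2.INTER_CUBIC))"
```

```text
time_s: 11.85
ee_pos: [0.5926, 0.0258, 0.1029]
eef_rot: [-2.058, 1.569, -2.187]
force: [-0.7, 0.3, 1.1]
grip_width: 0.0003
wrist {'long': [(110.9, 2423), (110.9, 632)], 'mid': [(111.1, 1553), (111.1, 369)], 'short': [(110.6, 954), (110.9, 31)]}
F [-0.66  0.32  1.07] p [0.5926 0.0258 0.1029] t 11.85
time_s: 12.4
ee_pos: [0.593, 0.0259, 0.2056]
eef_rot: [-0.834, 1.569, -0.963]
force: [0.2, -0.8, -0.2]
grip_width: 0.0007
time_s: 12.9
ee_pos: [0.4725, 0.0416, 0.2266]
eef_rot: [-0.413, 1.568, -0.541]
force: [0.0, 0.1, 0.7]
grip_width: 0.0002
wrist {'long': [(110.8, 623), (None, 0)], 'mid': [(110.9, 418), (None, 0)], 'short': [(None, 0), (None, 0)]}
scene {'long': [(108.5, 59), (108.5, 62)], 'mid': [(108.5, 31), (109.1, 37)], 'short': [(108.4, 22), (107.9, 27)]}
top {'long': [(109.0, 41), (109.1, 104)], 'mid': [(109.9, 37), (109.5, 74)], 'short': [(109.6, 33), (109.6, 46)]}
F [0.02 0.11 0.72] p [0.4725 0.0416 0.2266] t 12.9
```

View pics/s3.png

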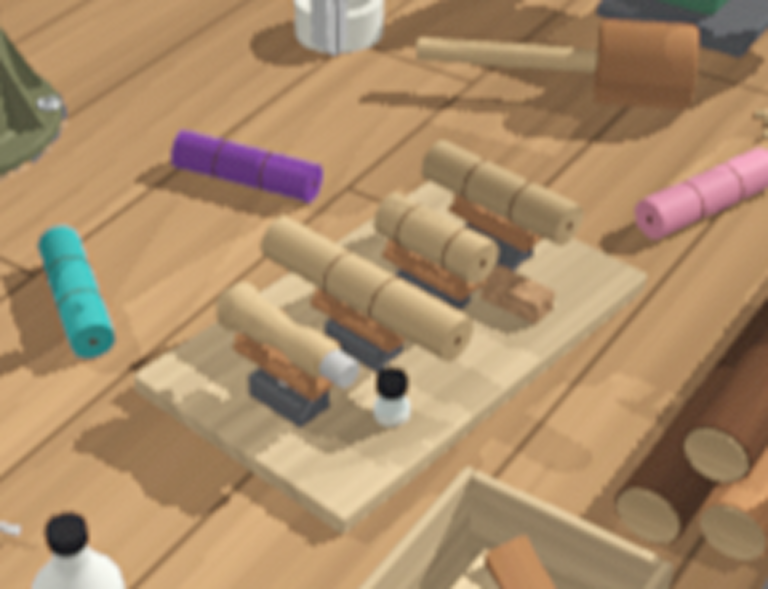

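The picture shows all three blanks level in their lowered rests. The handle, jar and block are in place, and the gripper is clear. Handing in.

```bash
python3 -c "
from station import *
print(hand_in())"
```

```text
the job is handed in; nothing more can be done
None
```

I pressed the three blanks down in the order asked: long, then mid, then short. Each went down about 9 mm of its 18 mm travel, and the job was handed in at about 13 s.

- **Depth:** final scene and top camera readings put each rest roughly 9 mm down. The two ends of each blank agree to within about 0.6 mm, so none is tipped.
- **Force:** the push readings stayed under 5 N.
- **Surroundings:** the final picture shows the handle, wax jar and sanding block where they were. I did not check the lathe centre separately; it is hidden in that view. The gripper was clear of everything when I handed in.

**Disagreement:** the fingertips, when shut, were not 14 mm beyond the TCP as stated. Contact came with the TCP about 7 mm below the top of the blank. I used the cameras and the force reading to set the depth instead of the stated offset. The cameras also differ from each other by 1–2 mm in absolute height, so I relied on each blank's change in height.

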